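# Wedge the filter cassette tight in its clamp bed

### The arm

A 6-joint arm with a two-finger parallel gripper is mounted at the origin on the work surface. World frame = base frame: x ahead of the robot, y to its left, z up, the work surface at z = 0. Lengths are in mm, angles in rad, forces in N, time in s.
With the tool pointing down it reaches from about 300 to 1000 mm from the base axis. Payload 5.1 kg.
Tool frame: the origin (TCP) lies midway between the tips of the shut fingers; the grasp point (between the pads) lies 19 mm behind it (r.pinch_z is the distance from the TCP to the grasp point, in mm); x points along the fingers, y is the direction in which the jaws open and shut, and the axes are right-handed (so a half turn about x gives the same grasp; the last joint's range is limited). The gripper opens to 95 mm and grips with 3 to 60 N. Pads are 20 mm wide; open, the fingers measure 119 mm over their backs; the gripper's body (75 mm by 180 mm) begins 59 mm behind the grasp point.
Start: joints at [1.122, 0.124, 1.65, -0, 1.367, -0.083], TCP at [232.522, 606.974, 214.656] pointing down, gripper open.
Joint ranges: [-2.61, 2.61], [-1.02, 2.33], [0.03, 2.71], [-1.35, 4.49], [0.32, 2.68], [-2.91, 2.91]. Speed limits (rad/s): [2.57, 2.57, 3.14, 3.14, 3.14, 3.14].

### API

Orientations are given as a 3x3 rotation matrix whose columns are the frame's x, y, z axes.
In Python, from plant import r, vision gives the robot as it stands.
- The arm moves only by the shell command python3 -m inch 'ROWS' [OPENING] [FORCE]. ROWS is JSON, a list of rows, each a list of 2 entries, a list of its own where there are three numbers: the shift along the tool's x, y, z in m, then the turn, a rotation vector about the tool's x, y, z in rad. In form: [[[tx, ty, tz], [ax, ay, az]], ...]. A call has 1 to 20 rows; each row shifts and turns the commanded pose from where the row before left it, along the tool's axes as they then stand; what a row does not reach is not made up. A row lasts 1/8 s, in which the tool goes at most 62.5 mm and 10.7 degrees, less where a joint would pass 70% of its speed; a pose out of reach is approached as far as the arm can. A call is refused whole if a number of a shift passes 0.0625 or a number of a turn 0.188, either way. A call with a gripper value outside its range is refused whole. OPENING is the opening, from 0 (shut) to 1 (fully open), set as the call begins (- or left out, the last holds). The fingers move at their own pace and stop on an object; FORCE is the grip in N (left out, the last holds). Time passes only in rows, so rows that do not move let the fingers close. It gives the time, the measured TCP pose, the force and the opening at its end, in the units of the state.
- r.state(): the state, without advancing time (a new reading comes with each control period).
- vision.read_camera(name): name is "scene" or "top" or "wrist"; returns a dict with "pixels" (480x640x3 uint8, red, green, blue), "depth" (480x640 float32, mm along the optical axis (not along the pixel's ray), 0 where there is no reading), "mtx" (3x3 intrinsics, pixels), "D" ([k1, k2, p1, p2, k3] as OpenCV has them; the pictures are not rectified), "R" (3x3) and "t" (3): a world point X has camera coordinates R X + t. Camera axes: x right, y down, z forward; pixel columns grow to the right and rows downward; lengths in mm; the calibration is good to about 2 mm. A picture is of the moment at which its call begins.
- r.finish_job(): hands the job in, once; it reports no verdict.
The state is a dict: "time": time; "joint_positions": joint angles; "joint_velocities": joint speeds; "joint_efforts": joint torques, N m; "ee_pos": TCP position; "eef_rot": TCP orientation; "contact_force": force on the tool from outside, world axes, zero at the start; "ft_torque": the same for the moment, N m; "finger_gap": finger opening in mm.
Only numpy, scipy, OpenCV 4.12 (cv2) and the standard library are available. Lean on these libraries where they do the work, as an engineer would, in place of code of your own. Each camera call takes 0.05 s, during which the arm holds its last target. There are 200 camera calls.

### The job

The black filter cassette sits loose in the clamp bed. Slide it over against the sprung jaw, stand the wedge thin end down in the middle of the gap that opens between the cassette and the sloping cheek, and tap or press the wedge down until it locks the cassette tight: stop and let go once it bears a steady push of about 17 N without sinking further, because forcing it much beyond that cracks the filter. Leave the other things on the bench alone.

Things in the scene. Friction and masses are not known exactly. Their poses are not given: they have to be found in the camera images.
- bed: Fixed clamp bed: dark steel deck 150 x 250 x 25 mm, origin under its centre, z up. Local +y runs from the sloping aluminium cheek to a rubber-faced jaw, 60 mm high, on stiff springs (20 N/mm). The jaw's face lies near y = 30.5 mm, but up to 1.2 mm either way from unit to unit, so how deep the wedge locks (10 mm either way) must be felt. Low ledges let the cassette slide in y only.
- cheek_top (a point): Middle of the top inner edge of the bed's cheek (56 mm long in x), 85 mm above the bench, 60 mm above the deck. Axes as the bed's. From here the cheek's inner face slopes down and inward (+y) by 8 mm per 70 mm of height, so the gap beside the cassette narrows downward.
- slot_mouth (a point): Fixed point of the bed, level with the cheek top and 5.7 mm to +y of its edge: the middle of the wedge slot's mouth once the cassette stands against the jaw (the slot is then 11 to 13.5 mm wide at the mouth, 30 mm wedge centred in x). Axes as the bed's.
- cassette: Loose filter cassette, about 350 g: black block 60 x 60 mm, 60 mm high (level with the cheek top), undercut on the cheek side, round amber window facing +x. Origin under its middle, axes along the bed's. At first it stands 3 to 8 mm away from the jaw, leaving too narrow a slot for the wedge; sliding it takes 1 to 2.5 N.
- cassette_lug (a point): Centre of the aluminium grip lug on top of the cassette: 30 mm in x, 16 mm in y, 30 mm high, so this point is 15 mm above the cassette's top. It is 8 mm from the cassette's middle towards the jaw.
- wedge_head (a point): Centre of the flat striking head of the loose wedge: a block 34 mm (x) x 20 mm (y) x 16 mm (z). The wedge's foot is 78 mm below this point, and the foot's middle lies 4 mm to +y of it. x runs along the wedge's width, z up.
- wedge: Loose aluminium wedge, 90 g, origin under its foot's middle: below the head 30 mm wide (x), 70 mm long (z), 9 mm thick (y) at the foot, 17 mm under the head. +y face upright, -y face sloping. In the slot its axes go along the bed's: sloping face to the cheek. Put in loosely, the foot rests 16 to 44 mm above the deck; a push then drives it about 1 mm per 2 N and it stays.
- stand: Fixed grey plastic stand, 62 x 50 x 45 mm, origin under its centre; the wedge stands upright and loose in its pocket at the start, foot 10 mm above the bench, axes about along the stand's.
- calculator: Bystander: flat black calculator, 75 x 140 x 15 mm, loose; leave alone.
- jar: Bystander: small amber glass jar, 48 mm across, 65 mm high, loose; leave alone.
- screwdriver: Bystander: screwdriver lying on the bench; leave alone.
- puck: Bystander: red round push-button puck, 36 mm across, 30 mm high, loose; leave alone.
Not all that is in view belongs to the job. Leave any purple look-alike of the cassette alone.

How it is judged (in metres and radians):
On the way, in this order (a step that is already met when the one before it is completed fails the run):
1. the cassette has been slid over to the jaw (y of cassette_lug in the frame of bed above 0.0065 m and angle between cassette_lug's own z axis and vertical below 0.06 rad), for 0.2 s.
2. the wedge stands thin end down in the slot between cassette and cheek (x of wedge_head in the frame of bed between -0.013 and 0.013 m and y of wedge_head in the frame of bed between -0.055 and -0.022 m and z of wedge_head in the frame of bed below 0.15 m and angle between wedge_head's own z axis and vertical below 0.12 rad), for 0.2 s.
At the end, for the whole second after the job is handed in: The wedge stands upright (0.1 rad) and still in the slot, within 13 mm of the bed's middle in x, foot 1 to 40 mm above the deck, and by itself squeezes cassette and cheek with over 10 N each (a 15 N push leaves that); the cassette stands level, over at the jaw (all of step 1 and x of wedge_head in the frame of bed between -0.013 and 0.013 m and y of wedge_head in the frame of bed between -0.055 and -0.022 m and z of wedge_head in the frame of bed between 0.104 and 0.143 m and angle between wedge_head's own z axis and vertical below 0.1 rad and contact force between wedge and cassette above 10 N and contact force between wedge and bed above 10 N and linear speed of wedge below 0.01 m/s); the robot touches nothing.
It fails at once if the wedge was forced: it squeezed the cassette with more than 34 N (a push of 21 N stays below that, 26 N may not) (contact force between wedge and cassette above 34 N).
It fails at once if the calculator was disturbed (moved over 30 mm) (distance of calculator from where it was at the start of the episode above 0.03 m).
It fails at once if the jar was disturbed (moved over 30 mm) (distance of jar from where it was at the start of the episode above 0.03 m).
It fails at once if the screwdriver was disturbed (moved over 30 mm) (distance of screwdriver from where it was at the start of the episode above 0.03 m).
It fails at once if the puck was disturbed (moved over 30 mm) (distance of puck from where it was at the start of the episode above 0.03 m).
It also fails if it takes over 64 s, if anything falls off the work surface, if the arm or the gripper's body presses on something with over 40 N, if the wrist force passes 120 N, or if a joint passes its speed limit or range.

## Working session

There is one attempt and no reset: what is moved stays moved. The work goes in short steps, Python scripts to look and compute and a shell command to move; the robot and the scene stay as the last step left them, time stands still between calls to the robot, and variables do not carry over. Pictures are saved under pics/ and viewed, about 8 in all and at most 12, crops included, and the job is handed in when it is done.

```bash
mkdir -p pics; ls
cat > h.py <<'E'
import numpy as np, cv2
from plant import r, vision
def cam(n,save=None):
    c=vision.read_camera(n)
    if save: cv2.imwrite('pics/'+save,c['pixels'][:,:,::-1])
    return c
def ray(c,uv):
    p=cv2.undistortPoints(np.array([[uv]],float),np.array(c['mtx']),np.array(c['D']))[0,0]
    R=np.array(c['R']);t=np.array(c['t']);d=R.T@np.array([p[0],p[1],1.]);return -R.T@t,d
def onz(c,uv,z):
    o,d=ray(c,uv);return o+d*(z-o[2])/d[2]
def dep(c,uv):
    o,d=ray(c,uv);return o+d*float(c['depth'][int(uv[1]),int(uv[0])])
def proj(c,X):
    R=np.array(c['R'],float);t=np.array(c['t'],float)
    return cv2.projectPoints(np.array([X],float),cv2.Rodrigues(R)[0],t,np.array(c['mtx']),np.array(c['D']))[0].reshape(-1)
E
python3 - <<'E'
from h import *
for n in ('top','scene'):
    c=cam(n,n+'0.png'); np.savez('pics/%s0.npz'%n,**c)
    print(n,-np.array(c['R']).T@c['t'])
s=r.state();print(s['time'],s['ee_pos'],np.round(s['eef_rot'],3),s['contact_force'],s['finger_gap'])
E
```

```text
pics
top [ 466.26864733    7.97766706 1466.79588318]
scene [1185.40774378  275.58199103  973.36026704]
0.1 [232.26758763 606.44364699 213.48833389] [[-0.001  0.358  0.934]
 [-0.002  0.934 -0.358]
 [-1.    -0.002 -0.   ]] [ 0.46541261  0.56888037 -0.25817798] 95.16966423646366
```

View pics/top0.png

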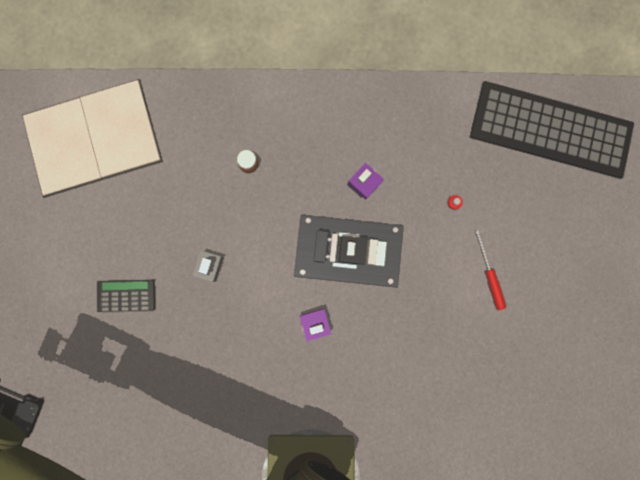

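View pics/scene0.png

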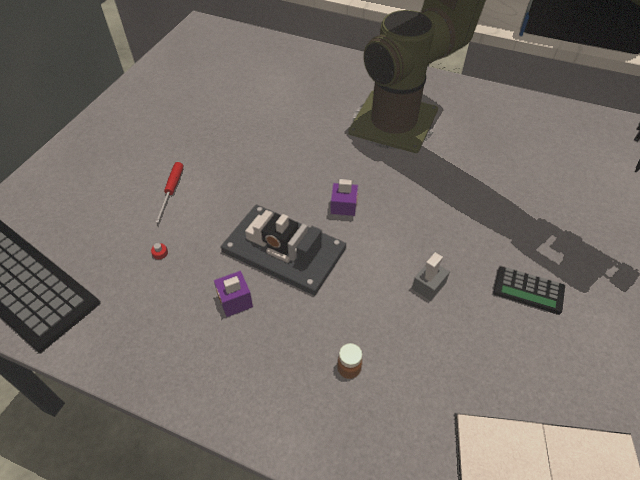

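The top view shows the bed around (350,250), with the aluminium cheek at (377,252) and the dark jaw at (322,246). Candidates for the cassette are the black block at (350,249) and purple blocks at (366,181) and (316,324). The black one fits because it sits in the bed and its amber window shows at (272,240) in the scene view. The stand with the wedge is at (208,265). I'll confirm with an enlarged crop.

Run:
```python
from h import *
c=dict(np.load('pics/top0.npz')); s=dict(np.load('pics/scene0.npz'))
def crop(c,x,y,w,h,k): return cv2.resize(c['pixels'][y:y+h,x:x+w,::-1],None,fx=k,fy=k,interpolation=cv2.INTER_CUBIC)
a=crop(c,290,205,120,90,5)[:, :]
b=crop(c,185,240,50,50,4); d=crop(s,405,245,50,60,4)
im=np.zeros((450,800,3),np.uint8); im[:450,:600]=a; im[:200,600:800]=b; im[205:445,600:800]=d
cv2.imwrite('pics/crop1.png',im)
# bed corners from dark mask; rim z=25
g=c['pixels'].max(2)
m=np.zeros_like(g); m[205:295,285:412]=(g[205:295,285:412]<85)*255
cnt=max(cv2.findContours(cv2.morphologyEx(m,cv2.MORPH_CLOSE,np.ones((9,9))),0,2)[0],key=cv2.contourArea)
rc=cv2.boxPoints(cv2.minAreaRect(cnt)); P=np.array([onz(c,q,25) for q in rc]); print(rc,P.round(1),[np.linalg.norm(P[i]-P[i-1]).round(1) for i in range(4)])
ctr=P.mean(0); L=[(P[(i+1)%4]-P[i]) for i in range(4)]; l=max(L,key=np.linalg.norm); l*=np.sign(l[1]); print('bed',ctr,'yaw',np.arctan2(-l[0],l[1]))
for q in [(350,249),(377,252),(322,246),(208,265),(330,246)]: print(q,dep(c,q).round(1))
for uv in [(434,262),(283,221)]: print('scene',dep(s,uv).round(1))
```

```text
[[313.609   258.2281 ]
 [318.39832 227.43974]
 [380.3004  237.06894]
 [375.5111  267.8573 ]] [[ 524.9   -5.7   25. ]
 [ 598.8  -16.7   25. ]
 [ 576.8 -165.3   25. ]
 [ 503.  -153.7   25. ]] [np.float64(149.6), np.float64(74.7), np.float64(150.3), np.float64(74.7)]
bed [550.8808154  -85.36065213  25.        ] yaw -0.14701056328084652
(350, 249) [542.6 -86.4 114.3]
(377, 252) [ 539.2 -153.5   58.2]
(322, 246) [550.6 -24.2  85.8]
(208, 265) [504.7 233.7  99.9]
(330, 246) [553.3 -44.   43.8]
scene [512.5 246.3 100. ]
scene [547.3 -80.5 115. ]
```

View pics/crop1.png

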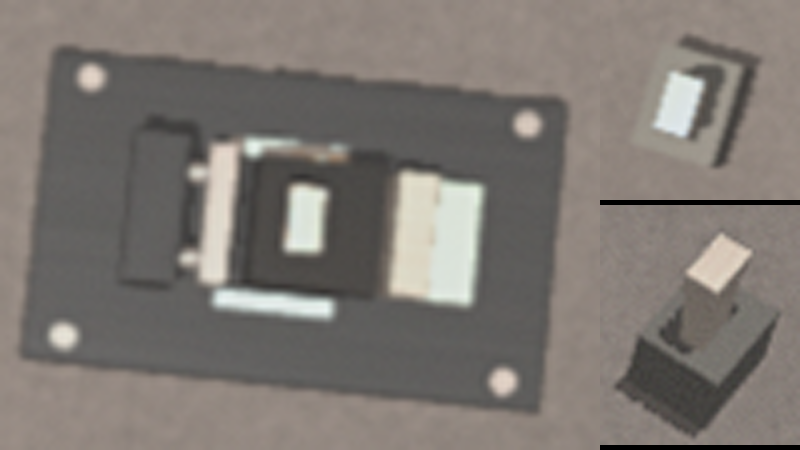

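Run:
```python
from h import *
c=dict(np.load('pics/top0.npz')); s=dict(np.load('pics/scene0.npz'))
cr=lambda x,y:(290+x/5-.4,205+y/5-.4)
C=np.array([onz(c,cr(*q),25) for q in [(57,47),(567,100),(540,411),(22,356)]])
print('corners',C.round(1),'ctr',C.mean(0).round(1),'len',[np.linalg.norm(C[i]-C[i-1]).round(1) for i in range(4)])
l=(C[0]-C[1]+C[3]-C[2]);print('yaw',np.arctan2(-l[0],l[1]))
def bright(c,x,y,w,h,z,th):
    m=np.zeros((480,640),np.uint8); m[y:y+h,x:x+w]=(c['pixels'][y:y+h,x:x+w].min(2)>th)*255
    cn=max(cv2.findContours(m,0,2)[0],key=cv2.contourArea)
    P=np.array([onz(c,q[0],z) for q in cn.astype(float)],np.float32)
    rc=cv2.minAreaRect(P[:,:2]); return np.round(rc[0],1),np.round(rc[1],1),round(rc[2],1)
print('lug top',bright(c,343,237,18,22,115,130))
for z in(96,100):print('head top',bright(c,195,253,20,25,z,190))
# stand top corners (45mm) from crop b /4
b=lambda x,y:(185+(x-600)/4-.4,240+y/4-.4)
S=np.array([onz(c,b(*q),45) for q in [(662,45),(752,62),(717,166),(633,140)]]);print('stand',S.round(1),S.mean(0))
sd=s['pixels'];d=c['depth']
print(d[255:278:3,194:224:3].round())
```

```text
corners [[ 630.9   25.3   25. ]
 [ 607.3 -220.2   25. ]
 [ 458.1 -206.6   25. ]
 [ 482.8   40.7   25. ]] ctr [544.8 -90.2  25. ] len [np.float64(148.9), np.float64(246.6), np.float64(149.8), np.float64(248.5)]
yaw -0.09758977024083536Traceback (most recent call last):
  File "<stdin>", line 12, in <module>
  File "<stdin>", line 11, in bright
cv2.error: OpenCV(4.12.0) /io/opencv/modules/imgproc/src/convhull.cpp:143: error: (-215:Assertion failed) total >= 0 && (depth == CV_32F || depth == CV_32S) in function 'convexHull'
```

Run:
```python
from h import *
c=dict(np.load('pics/top0.npz'))
def bright(c,x,y,w,h,z,th):
    m=np.zeros((480,640),np.uint8); m[y:y+h,x:x+w]=(c['pixels'][y:y+h,x:x+w].min(2)>th)*255
    cn=max(cv2.findContours(m,0,2)[0],key=cv2.contourArea)
    P=np.ascontiguousarray(np.array([onz(c,q[0],z)[:2] for q in cn.astype(float)]),np.float32)
    rc=cv2.minAreaRect(P); return np.round(rc[0],1),np.round(rc[1],1),round(rc[2],1)
L=bright(c,343,237,18,22,115,130);print('lug top',L)
B=np.array([544.8,-90.2]);y=np.array([.0971,.9953]);x=np.array([.9953,-.0971]);d=L[0]-B;print('lug in bed',d@x,d@y)
for z in(96,100):print('head top',bright(c,195,253,20,25,z,190))
b=lambda x,y:(185+(x-600)/4-.4,240+y/4-.4)
S=np.array([onz(c,b(*q),45) for q in [(662,45),(752,62),(717,166),(633,140)]]);print('stand',S.round(1),S.mean(0))
print(c['depth'][255:278:3,194:224:3].round())
```

```text
lug top (array([543.6, -88.1]), array([16.7, 30.2]), 84.4)
lug in bed -1.398269999999933 1.973610000000015
head top (array([503.2, 243.1]), array([17.3, 31.5]), 72.6)
head top (array([503.1, 242.5]), array([17.3, 31.4]), 72.6)
stand [[539.5 262.1  45. ]
 [529.9 208.7  45. ]
 [468.6 228.2  45. ]
 [483.4 278.   45. ]] [505.34770006 244.26268355  45.        ]
[[1460. 1465. 1422. 1418. 1416. 1419. 1411. 1423. 1465. 1465.]
 [1459. 1467. 1422. 1369. 1414. 1451. 1421. 1417. 1419. 1441.]
 [1466. 1419. 1416. 1366. 1367. 1362. 1449. 1416. 1417. 1457.]
 [1459. 1418. 1416. 1362. 1368. 1360. 1416. 1418. 1426. 1465.]
 [1459. 1416. 1364. 1362. 1366. 1367. 1422. 1421. 1440. 1455.]
 [1460. 1413. 1365. 1366. 1362. 1410. 1414. 1417. 1452. 1461.]
 [1418. 1411. 1414. 1421. 1362. 1450. 1415. 1428. 1461. 1456.]
 [1466. 1415. 1419. 1415. 1414. 1416. 1416. 1437. 1456. 1457.]]
```

Measured lug top: (543.6, −88.1) at z 115, 16.7×30.2 mm, which matches. It sits at bed y ≈ 2 mm and the bed yaw is ≈ −0.097. The wedge head is at about (503, 243) with its y axis at ±72.6°. Going above the lug now.

```bash
python3 -m inch '[[[0,0,0],[-0.135,0,0]],[[0,0,0],[-0.134,0,0]],[[0,-0.044,0.0252],[0,0,0]],[[0,-0.044,0.0252],[0,0,0]],[[0,-0.044,0.0252],[0,0,0]],[[0,-0.044,0.0252],[0,0,0]],[[0,-0.044,0.0252],[0,0,0]],[[0,-0.044,0.0252],[0,0,0]],[[0,-0.044,0.0252],[0,0,0]],[[0,-0.044,0.0252],[0,0,0]],[[0,-0.044,0.0252],[0,0,0]],[[0,-0.044,0.0252],[0,0,0]],[[0,-0.044,0.0252],[0,0,0]],[[0,-0.044,0.0252],[0,0,0]],[[0,-0.044,0.0252],[0,0,0]],[[0,-0.044,0.0252],[0,0,0]],[[0,-0.044,0.0252],[0,0,0]],[[0,0,0],[0,0,0]]]' 0.5 20
python3 - <<'E'
from h import *
c=cam('wrist','w1.png');s=r.state();print(np.round(s['eef_rot'],3))
for n,p in dict(lug=[543.6,-88.1,115]).items(): print(n,proj(c,p))
E
```

```text
time: 2.35
ee_pos: [545.3, -89.0, 213.9]
eef_rot: [[-0.001, 0.101, 0.995], [0.0, 0.995, -0.101], [-1.0, -0.0, -0.001]]
contact_force: [0.4, -0.3, -0.0]
finger_gap: 47.6
[[-0.002  0.099  0.995]
 [ 0.001  0.995 -0.099]
 [-1.     0.001 -0.002]]
lug [322.9662267  237.60256572]
```

View pics/w1.png

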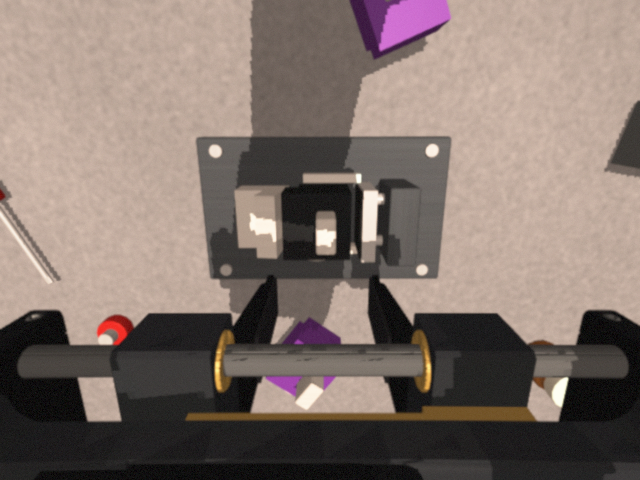

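The wrist view shows the lug at (325,237), as predicted. The bolts at (215,151)/(432,150) and (226,270)/(422,270) are level, so the tool is aligned with the bed. Going down to grip the lug.

```bash
python3 -m inch '[[[0.031,0,0],[0,0,0]],[[0.031,0,-0.001],[0,0,0]],[[0.031,0,0],[0,0,0]],[[0.030,0,0],[0,0,0]],[[0,0,0],[0,0,0]]]'
python3 -m inch '[[[0,0,0],[0,0,0]],[[0,0,0],[0,0,0]],[[0,0,0],[0,0,0]],[[0,0,0],[0,0,0]],[[0,0,0],[0,0,0]]]' 0 15
python3 -m inch '[[[0,0.002,0],[0,0,0]],[[0,0.001,0],[0,0,0]],[[0,0,0],[0,0,0]]]'
python3 - <<'E'
from h import *
c=cam('top')
print([onz(c,cr,25).round(1) for cr in [(0,0)]] and '')
E
```

```text
time: 3.02
ee_pos: [541.2, -84.5, 88.7]
eef_rot: [[-0.006, 0.095, 0.995], [0.002, 0.995, -0.095], [-1.0, 0.001, -0.006]]
contact_force: [-0.2, -1.3, 0.0]
finger_gap: 47.4
time: 3.65
ee_pos: [544.5, -86.6, 92.5]
eef_rot: [[0.001, 0.097, 0.995], [-0.0, 0.995, -0.097], [-1.0, -0.0, 0.001]]
contact_force: [0.2, 0.4, 3.6]
finger_gap: 15.7
time: 4.03
ee_pos: [545.1, -83.7, 92.5]
eef_rot: [[0.002, 0.097, 0.995], [-0.001, 0.995, -0.097], [-1.0, -0.001, 0.002]]
contact_force: [0.4, -3.1, 5.6]
finger_gap: 15.7
```

```bash
for i in 1; do python3 -m inch '[[[0,0.001,0],[0,0,0]],[[0,0.001,0],[0,0,0]],[[0,0,0],[0,0,0]]]'; done
python3 -m inch '[[[0,0.001,0],[0,0,0]],[[0,0,0],[0,0,0]]]'
python3 -m inch '[[[0,0.001,0],[0,0,0]],[[0,0,0],[0,0,0]]]'
```

```text
time: 4.45
ee_pos: [545.2, -81.8, 92.5]
eef_rot: [[0.002, 0.097, 0.995], [-0.001, 0.995, -0.097], [-1.0, -0.001, 0.002]]
contact_force: [0.4, -2.1, 6.0]
finger_gap: 16.3
time: 4.7
ee_pos: [545.3, -80.8, 92.5]
eef_rot: [[0.002, 0.097, 0.995], [-0.001, 0.995, -0.097], [-1.0, -0.001, 0.002]]
contact_force: [0.5, -2.6, 6.0]
finger_gap: 15.7
time: 4.95
ee_pos: [545.4, -79.8, 92.5]
eef_rot: [[0.002, 0.097, 0.995], [-0.001, 0.995, -0.097], [-1.0, -0.001, 0.002]]
contact_force: [-0.7, -3.0, 5.6]
finger_gap: 15.8
```

```bash
python3 -m inch '[[[0,0.0007,0],[0,0,0]],[[0,0,0],[0,0,0]]]' | egrep 'pos|force'
python3 -m inch '[[[0,0.0007,0],[0,0,0]],[[0,0,0],[0,0,0]]]'| egrep 'pos|force'
```

```text
ee_pos: [545.4, -79.3, 92.5]
contact_force: [-0.4, -2.2, 5.3]
ee_pos: [545.4, -78.6, 92.5]
contact_force: [0.5, -3.5, 5.9]
```

```bash
python3 -m inch '[[[0,0.0007,0],[0,0,0]],[[0,0,0],[0,0,0]]]' | egrep 'pos|force'
python3 -m inch '[[[0,0.0005,0],[0,0,0]],[[0,0,0],[0,0,0]]]'| egrep 'pos|force'
```

```text
ee_pos: [545.5, -78.5, 92.6]
contact_force: [-0.7, -5.1, 5.6]
ee_pos: [545.5, -78.4, 92.6]
contact_force: [-0.1, -6.4, 5.4]
```

```bash
python3 -m inch '[[[0,0.001,0],[0,0,0]],[[0,0,0],[0,0,0]],[[0,0,0],[0,0,0]]]' | egrep 'pos|force|gap'
python3 -m inch '[[[0,0.001,0],[0,0,0]],[[0,0,0],[0,0,0]],[[0,0,0],[0,0,0]]]'| egrep 'pos|force|gap'
```

```text
ee_pos: [545.5, -78.2, 92.7]
contact_force: [-0.4, -8.3, 6.6]
finger_gap: 16.1
ee_pos: [545.5, -78.0, 92.6]
contact_force: [-1.2, -11.5, 6.3]
finger_gap: 15.7
```

Firm contact with the jaw: 11 N with hardly any travel. I'll back off the load, release, rise and go above the wedge.

```bash
python3 -m inch '[[[0,-0.0025,0],[0,0,0]],[[0,0,0],[0,0,0]]]' | egrep 'pos|force|gap'
python3 -m inch '[[[0,0,0],[0,0,0]],[[0,0,0],[0,0,0]],[[0,0,0],[0,0,0]]]' 0.45 | egrep 'pos|force|gap'
python3 -m inch '[[[-0.03,0,0],[0,0,0]],[[-0.04,0,0],[0,0,0]],[[-0.04,0,0],[0,0,0]],[[0,0.045,-0.0105],[0,0,0]],[[0,0.045,-0.0105],[0,0,0]],[[0,0.045,-0.0105],[0,0,0]],[[0,0.045,-0.0105],[0,0,0]],[[0,0.045,-0.0105],[0,0,0]],[[0,0.045,-0.0105],[0,0,0]],[[0,0.045,-0.0105],[0,0,0]],[[0,0,0],[0.103,0,0]],[[0,0,0],[0.103,0,0]],[[0,0,0],[0,0,0]]]'
python3 - <<'E'
from h import *
c=cam('wrist','w2.png')
print(proj(c,[503.2,243,96]),'tcp',r.state()['ee_pos'])
i=c['pixels'][90:390,170:470,::-1];cv2.imwrite('pics/w2c.png',cv2.resize(i,None,fx=2,fy=2,interpolation=2))
t=cam('top'); np.savez('pics/t2.npz',**t)
# lug now
E
```

```text
ee_pos: [545.5, -78.4, 92.5]
contact_force: [0.7, -4.6, 4.2]
finger_gap: 15.9
ee_pos: [544.2, -76.8, 90.7]
contact_force: [0.1, -0.9, 0.4]
finger_gap: 39.6
time: 8.95
ee_pos: [501.7, 243.6, 201.1]
eef_rot: [[-0.001, 0.296, 0.955], [-0.0, 0.955, -0.296], [-1.0, -0.0, -0.001]]
contact_force: [0.2, 0.0, -0.1]
finger_gap: 42.8
[321.88498388 239.47788842] tcp [501.79128476 243.42044023 201.23170258]
```

View pics/w2c.png

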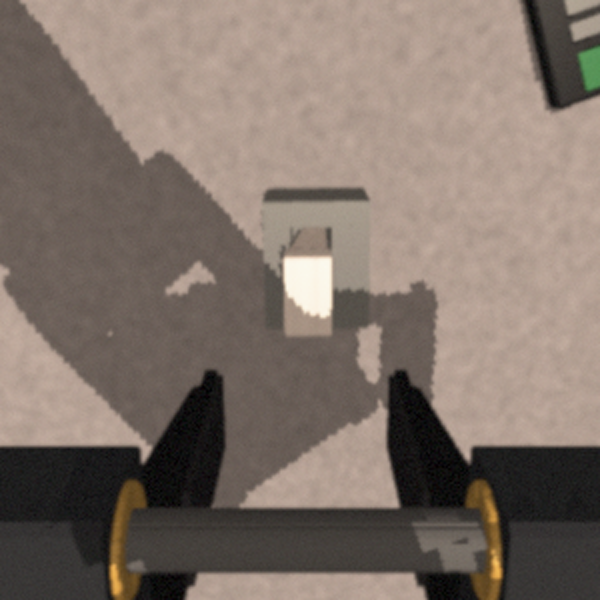

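The wrist crop shows the head at (308,296) and the stand centre at (316,260). The head is offset about 4 mm to the left. The body's right face is upright and its left face slopes, so the wedge's +y runs along tool +y, the bed's sense. Gripping the head.

```bash
python3 -m inch '[[[0.035,0.0015,0.002],[0,0,0]],[[0.035,0,0],[0,0,0]],[[0.035,0,0],[0,0,0]],[[0.024,0,0],[0,0,0]],[[0,0,0],[0,0,0]],[[0,0,0],[0,0,0]]]'
python3 -m inch '[[[0,0,0],[0,0,0]],[[0,0,0],[0,0,0]],[[0,0,0],[0,0,0]],[[0,0,0],[0,0,0]],[[0,0,0],[0,0,0]]]' 0 30
python3 - <<'E'
from h import *
def bright(c,x,y,w,h,z,th):
    m=np.zeros((480,640),np.uint8); m[y:y+h,x:x+w]=(c['pixels'][y:y+h,x:x+w].min(2)>th)*255
    cn=max(cv2.findContours(m,0,2)[0],key=cv2.contourArea)
    P=np.ascontiguousarray(np.array([onz(c,q[0],z)[:2] for q in cn.astype(float)]),np.float32)
    rc=cv2.minAreaRect(P); return np.round(rc[0],1),np.round(rc[1],1),round(rc[2],1)
c=dict(np.load('pics/t2.npz'))
print('lug',bright(c,339,237,20,22,115,130))
i=c['pixels'][225:275,305:395,::-1];cv2.imwrite('pics/t2c.png',cv2.resize(i,None,fx=8,fy=8,interpolation=2))
E
```

```text
time: 9.8
ee_pos: [505.3, 244.3, 73.8]
eef_rot: [[0.001, 0.298, 0.955], [0.001, 0.955, -0.298], [-1.0, 0.001, 0.001]]
contact_force: [0.5, 0.3, 0.1]
finger_gap: 42.8
time: 10.42
ee_pos: [504.9, 244.3, 73.4]
eef_rot: [[0.001, 0.298, 0.955], [0.0, 0.955, -0.298], [-1.0, 0.001, 0.001]]
contact_force: [-1.2, -0.6, 4.2]
finger_gap: 19.7
lug (array([544.6, -79.9]), array([17.1, 31. ]), 83.8)
```

View pics/t2c.png

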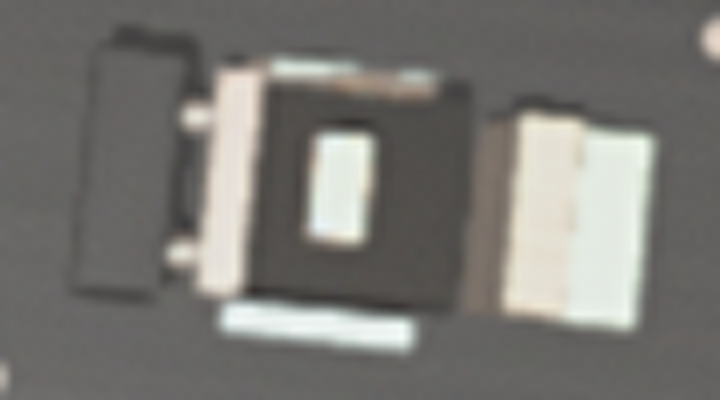

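Top crop: the cassette's white-edged jaw face and the cassette touch, and the slot is open between the cassette edge at x≈463 and the cheek edge at x≈511. Cassette width is about 205 px for 60 mm, so the slot is ≈ 13 mm. Lifting the wedge and carrying it above the slot.

```bash
python3 -m inch '[[[-0.02,0,0],[0,0,0]],[[-0.035,0,0],[0,0,0]],[[-0.04,0,0],[0,0,0]],[[-0.041,0,0],[0,0,0]],[[0,0,0],[-0.1027,0,0]],[[0,0,0],[-0.1027,0,0]],[[0,-0.0365,0.00713],[0,0,0]],[[0,-0.0365,0.00713],[0,0,0]],[[0,-0.0365,0.00713],[0,0,0]],[[0,-0.0365,0.00713],[0,0,0]],[[0,-0.0365,0.00713],[0,0,0]],[[0,-0.0365,0.00713],[0,0,0]],[[0,-0.0365,0.00713],[0,0,0]],[[0,-0.0365,0.00713],[0,0,0]],[[0,-0.0365,0.00713],[0,0,0]],[[0,-0.0365,0.00713],[0,0,0]],[[0,0,0],[0,0,0]],[[0,0,0],[0,0,0]]]'
python3 - <<'E'
from h import *
c=dict(np.load('pics/t2.npz')); cr=lambda x,y:(305+x/8-.44,225+y/8-.44)
for n,q in dict(cheek=(511,210),cas=(463,198),lug=(340,188)).items():print(n,onz(c,cr(*q),115 if n=='lug' else 85).round(1))
i=cam('wrist')['pixels'][:,:,::-1]; cv2.imwrite('pics/w3.png',i)
E
```

```text
time: 12.68
ee_pos: [539.8, -125.7, 209.0]
eef_rot: [[-0.0, 0.097, 0.995], [0.0, 0.995, -0.097], [-1.0, 0.0, -0.0]]
contact_force: [-0.7, 0.7, 0.1]
finger_gap: 19.9
cheek [ 540.4 -130.8   85. ]
cas [ 543.7 -117.    85. ]
lug [544.6 -79.7 115. ]
```

View pics/w3.png

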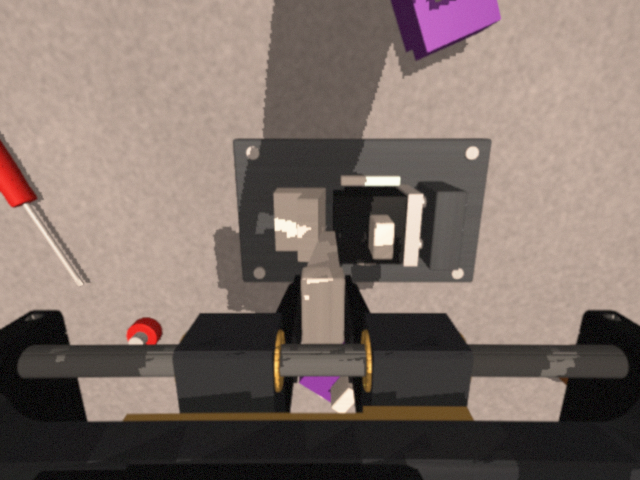

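The wrist view shows the wedge upright in the fingers, with its foot near (322,235) between the cheek (300,225) and the cassette (335,225). Descending, then feeling the way in.

```bash
python3 -m inch '[[[0.02,0,0.0005],[0,0,0]],[[0.02,0,0],[0,0,0]],[[0.015,0,0],[0,0,0]],[[0,0,0],[0,0,0]],[[0,0,0],[0,0,0]]]' | egrep 'pos|force'
python3 -m inch '[[[0.005,0,0],[0,0,0]],[[0.005,0,0],[0,0,0]],[[0,0,0],[0,0,0]]]' | egrep 'pos|force'
python3 - <<'E'
from h import *
i=cam('scene')['pixels'][170:270,210:350,::-1]; cv2.imwrite('pics/s3.png',cv2.resize(i,None,fx=5,fy=5,interpolation=2))
E
```

```text
ee_pos: [540.7, -126.2, 153.9]
contact_force: [-0.0, -0.1, -0.1]
ee_pos: [540.1, -126.0, 143.1]
contact_force: [0.7, -0.3, -1.6]
```

View pics/s3.png

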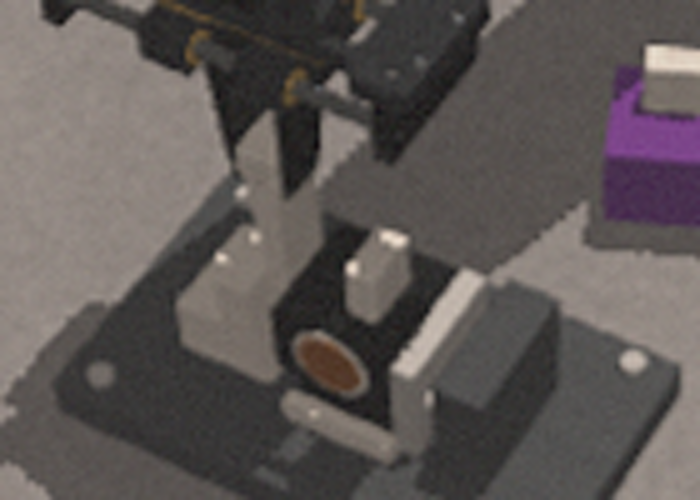

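The scene crop shows the wedge upright with its foot in the slot mouth at about (285,270), beside the window at (330,365). Going on down in small steps.

```bash
for k in 1; do python3 -m inch '[[[0.004,0,0],[0,0,0]],[[0.004,0,0],[0,0,0]],[[0,0,0],[0,0,0]]]' | egrep 'pos|force'
python3 -m inch '[[[0.003,0,0],[0,0,0]],[[0,0,0],[0,0,0]]]' | egrep 'pos|force'
python3 -m inch '[[[0.003,0,0],[0,0,0]],[[0,0,0],[0,0,0]]]' | egrep 'pos|force'; done
```

```text
ee_pos: [540.1, -126.0, 135.0]
contact_force: [0.0, -0.8, -1.5]
ee_pos: [540.3, -126.0, 132.4]
contact_force: [-0.7, -0.5, -0.1]
ee_pos: [540.3, -126.0, 129.3]
contact_force: [-0.2, 0.3, -0.3]
```

```bash
python3 -m inch '[[[0.003,0,0],[0,0,0]],[[0,0,0],[0,0,0]]]' | egrep 'pos|force'
python3 -m inch '[[[0.003,0,0],[0,0,0]],[[0,0,0],[0,0,0]]]' | egrep 'pos|force'
python3 -m inch '[[[0.002,0,0],[0,0,0]],[[0,0,0],[0,0,0]]]' | egrep 'pos|force'
```

```text
ee_pos: [540.3, -126.0, 126.3]
contact_force: [0.9, -0.0, -0.3]
ee_pos: [540.2, -126.1, 123.3]
contact_force: [0.2, 0.3, -1.4]
ee_pos: [540.4, -125.9, 121.5]
contact_force: [0.1, 1.0, -1.2]
```

```bash
python3 -m inch '[[[0.002,0,0],[0,0,0]],[[0,0,0],[0,0,0]]]' | egrep 'pos|force'
python3 -m inch '[[[0.002,0,0],[0,0,0]],[[0,0,0],[0,0,0]]]' | egrep 'pos|force'
python3 -m inch '[[[0.002,0,0],[0,0,0]],[[0,0,0],[0,0,0]]]' | egrep 'pos|force'
```

```text
ee_pos: [540.5, -125.8, 119.5]
contact_force: [0.3, 2.1, -0.4]
ee_pos: [540.5, -125.7, 117.5]
contact_force: [1.7, 3.6, -0.1]
ee_pos: [540.6, -125.6, 115.6]
contact_force: [0.8, 4.3, 0.2]
```

```bash
python3 -m inch '[[[0,0.0012,0],[0,0,0]],[[0,0,0],[0,0,0]]]' | egrep 'pos|force'
python3 -m inch '[[[0.002,0,0],[0,0,0]],[[0,0,0],[0,0,0]]]' | egrep 'pos|force'
python3 -m inch '[[[0.002,0.0002,0],[0,0,0]],[[0,0,0],[0,0,0]]]' | egrep 'pos|force'
```

```text
ee_pos: [540.5, -125.3, 115.6]
contact_force: [0.9, 1.7, -0.4]
ee_pos: [540.3, -125.1, 113.3]
contact_force: [1.2, 0.7, -1.4]
ee_pos: [540.4, -124.8, 111.3]
contact_force: [0.3, 0.6, -0.7]
```

```bash
python3 -m inch '[[[0.002,0.0002,0],[0,0,0]],[[0,0,0],[0,0,0]]]' | egrep 'pos|force'
python3 -m inch '[[[0.0015,0.0002,0],[0,0,0]],[[0,0,0],[0,0,0]]]' | egrep 'pos|force'
python3 -m inch '[[[0.001,0,0],[0,0,0]],[[0,0,0],[0,0,0]]]' | egrep 'pos|force'
```

```text
ee_pos: [540.6, -124.7, 109.5]
contact_force: [0.5, -0.2, -0.5]
ee_pos: [540.9, -124.6, 108.6]
contact_force: [-0.0, -0.3, 1.6]
ee_pos: [541.1, -124.6, 107.7]
contact_force: [-0.5, -0.5, 3.0]
```

```bash
python3 -m inch '[[[0.0015,0,0],[0,0,0]],[[0,0,0],[0,0,0]]]' | egrep 'pos|force'
python3 -m inch '[[[0.001,0,0],[0,0,0]],[[0,0,0],[0,0,0]]]' | egrep 'pos|force|time'
```

```text
ee_pos: [541.2, -124.5, 106.2]
contact_force: [0.5, -0.2, 6.0]
time: 18.15
ee_pos: [541.3, -124.5, 105.5]
contact_force: [-0.1, 0.2, 6.2]
```

It's seated with a 6 N push. Release, rise, and shut the fingers above the head.

```bash
python3 -m inch '[[[0,0,0],[0,0,0]],[[0,0,0],[0,0,0]],[[0,0,0],[0,0,0]]]' 0.38 | egrep 'pos|force|gap'
python3 -m inch '[[[-0.025,0,0],[0,0,0]],[[-0.022,0,0],[0,0,0]],[[0,0,0],[0,0,0]]]' | egrep 'pos|force|gap'
python3 -m inch '[[[0,0,0],[0,0,0]],[[0,0,0],[0,0,0]],[[0,0,0],[0,0,0]],[[0,0,0],[0,0,0]]]' 0 20 | egrep 'pos|force|gap'
python3 - <<'E'
from h import *
i=cam('scene')['pixels'][170:270,210:350,::-1]; cv2.imwrite('pics/s4.png',cv2.resize(i,None,fx=5,fy=5,interpolation=2))
E
```

```text
ee_pos: [540.1, -124.1, 103.9]
contact_force: [-0.4, 0.2, -0.5]
finger_gap: 35.7
ee_pos: [541.8, -124.7, 153.5]
contact_force: [-0.4, 0.7, -0.1]
finger_gap: 36.4
ee_pos: [540.4, -124.2, 151.2]
contact_force: [-0.1, -0.4, -0.3]
finger_gap: 2.8
```

View pics/s4.png

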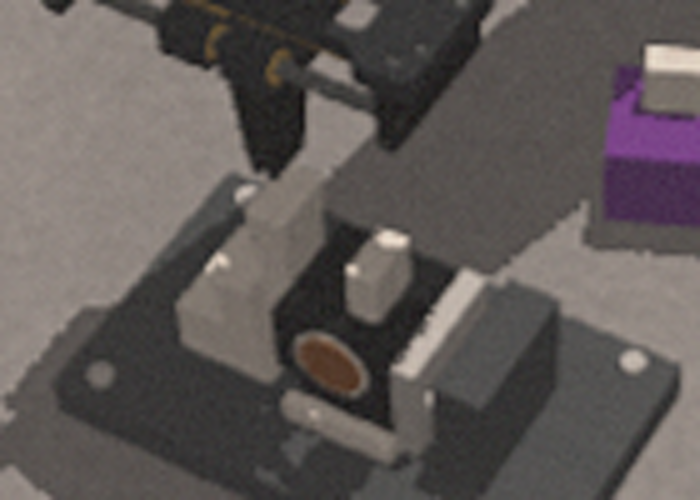

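The wedge stands upright in the slot, head at (290,205), with the finger tips above it at (270,165). Pressing on the head.

```bash
python3 -m inch '[[[0.01,0,0],[0,0,0]],[[0.007,0,0],[0,0,0]],[[0,0,0],[0,0,0]]]' | egrep 'pos|force|gap'
python3 -m inch '[[[0.002,0,0],[0,0,0]],[[0,0,0],[0,0,0]]]' | egrep 'pos|force'
python3 -m inch '[[[0.002,0,0],[0,0,0]],[[0,0,0],[0,0,0]]]' | egrep 'pos|force'
python3 -m inch '[[[0.002,0,0],[0,0,0]],[[0,0,0],[0,0,0]]]' | egrep 'pos|force'
```

```text
ee_pos: [539.9, -124.1, 133.3]
contact_force: [-0.2, 0.4, 0.3]
finger_gap: 0.8
ee_pos: [540.7, -124.3, 132.7]
contact_force: [-1.1, 0.7, -0.1]
ee_pos: [540.6, -124.3, 130.6]
contact_force: [-0.4, -0.2, -0.3]
ee_pos: [540.6, -124.3, 128.6]
contact_force: [-0.1, 0.2, -0.5]
```

```bash
python3 -m inch '[[[0.0015,0,0],[0,0,0]],[[0,0,0],[0,0,0]]]' | egrep 'pos|force'
python3 -m inch '[[[0.0015,0,0],[0,0,0]],[[0,0,0],[0,0,0]]]' | egrep 'pos|force'
python3 -m inch '[[[0.001,0,0],[0,0,0]],[[0,0,0],[0,0,0]]]' | egrep 'pos|force'
```

```text
ee_pos: [541.1, -124.4, 128.3]
contact_force: [-1.8, 1.0, 5.6]
ee_pos: [541.7, -124.4, 127.7]
contact_force: [-1.4, 1.3, 7.0]
ee_pos: [542.1, -124.4, 127.3]
contact_force: [-1.7, 2.1, 10.0]
```

```bash
python3 -m inch '[[[0.001,0,0],[0,0,0]],[[0,0,0],[0,0,0]]]' | egrep 'pos|force'
python3 -m inch '[[[0.001,0,0],[0,0,0]],[[0,0,0],[0,0,0]],[[0,0,0],[0,0,0]]]' | egrep 'pos|force'
```

```text
ee_pos: [542.4, -124.4, 126.8]
contact_force: [-2.1, 2.0, 10.8]
ee_pos: [542.6, -124.3, 126.2]
contact_force: [-1.3, 2.5, 12.5]
```

```bash
python3 -m inch '[[[0.0008,0,0],[0,0,0]],[[0,0,0],[0,0,0]],[[0,0,0],[0,0,0]]]' | egrep 'pos|force'
```

```text
ee_pos: [542.8, -124.3, 125.7]
contact_force: [-2.4, 2.8, 14.0]
```

```bash
python3 -m inch '[[[0.0008,0,0],[0,0,0]],[[0,0,0],[0,0,0]],[[0,0,0],[0,0,0]]]' | egrep 'pos|force'
python3 -m inch '[[[0.0006,0,0],[0,0,0]],[[0,0,0],[0,0,0]],[[0,0,0],[0,0,0]]]' | egrep 'pos|force'
```

```text
ee_pos: [543.1, -124.3, 125.3]
contact_force: [-2.4, 4.4, 15.1]
ee_pos: [543.2, -124.3, 125.1]
contact_force: [-1.5, 4.4, 16.7]
```

```bash
python3 -m inch '[[[0,0.0012,0],[0,0,0]],[[0,0,0],[0,0,0]],[[0,0,0],[0,0,0]]]' | egrep 'pos|force'
python3 -m inch '[[[0.0003,0,0.0],[0,0,0]],[[0,0,0],[0,0,0]],[[0,0,0],[0,0,0]],[[0,0,0],[0,0,0]],[[0,0,0],[0,0,0]]]' | egrep 'pos|force'
python3 -m inch '[[[0,0,0.0],[0,0,0]],[[0,0,0],[0,0,0]],[[0,0,0],[0,0,0]],[[0,0,0],[0,0,0]]]' | egrep 'pos|force'
```

```text
ee_pos: [543.2, -124.1, 124.7]
contact_force: [-1.8, 0.8, 14.4]
ee_pos: [543.2, -124.2, 124.7]
contact_force: [-2.1, 0.5, 15.9]
ee_pos: [543.2, -124.1, 124.7]
contact_force: [-2.5, 0.4, 15.8]
```

Sank 0.4 mm as the side load came off. A little more brings it to 17 N.

```bash
python3 -m inch '[[[0.0006,0,0.0],[0,0,0]],[[0,0,0],[0,0,0]],[[0,0,0],[0,0,0]]]' | egrep 'pos|force'
python3 -m inch '[[[0.0004,0,0.0],[0,0,0]],[[0,0,0],[0,0,0]],[[0,0,0],[0,0,0]]]' | egrep 'pos|force'
```

```text
ee_pos: [543.4, -124.1, 124.2]
contact_force: [-1.7, 0.9, 15.6]
ee_pos: [543.4, -124.1, 124.2]
contact_force: [-2.4, 1.3, 16.7]
```

```bash
python3 -m inch '[[[0.0004,0,0.0],[0,0,0]],[[0,0,0],[0,0,0]],[[0,0,0],[0,0,0]]]' | egrep 'pos|force'
python3 -m inch '[[[0,0,0.0],[0,0,0]],[[0,0,0],[0,0,0]],[[0,0,0],[0,0,0]],[[0,0,0],[0,0,0]],[[0,0,0],[0,0,0]],[[0,0,0],[0,0,0]]]' | egrep 'pos|force'
```

```text
ee_pos: [543.6, -124.1, 123.8]
contact_force: [-3.4, 0.7, 17.5]
ee_pos: [543.6, -124.1, 123.8]
contact_force: [-2.8, 0.2, 16.8]
```

It holds 17 N steadily for 0.75 s without sinking. Letting go and checking.

```bash
python3 -m inch '[[[-0.006,0,0],[0,0,0]],[[-0.02,0,0],[0,0,0]],[[-0.04,0,0],[0,0,0]],[[-0.04,0,0],[0,0,0]],[[0,0.04,-0.04],[0,0,0]],[[0,0.04,-0.04],[0,0,0]],[[0,0,0],[0,0,0]],[[0,0,0],[0,0,0]]]'
python3 - <<'E'
from h import *
a=cam('top')['pixels'][220:280,300:400,::-1];b=cam('scene')['pixels'][170:270,210:350,::-1]
a=cv2.resize(a,(400,240),interpolation=2);b=cv2.resize(b,(400,286),interpolation=2)
cv2.imwrite('pics/end.png',np.vstack([a,b]))
E
```

```text
time: 27.45
ee_pos: [469.2, -35.8, 225.4]
eef_rot: [[0.001, 0.097, 0.995], [-0.001, 0.995, -0.097], [-1.0, -0.0, 0.001]]
contact_force: [-0.2, -0.1, 0.8]
finger_gap: 0.2
```

View pics/end.png

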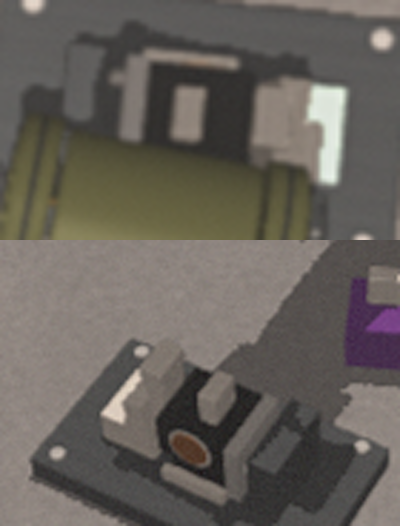

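The final view shows the wedge upright and centred in the slot, with the cassette at the jaw and the robot clear. Handing in.

```bash
python3 -c "
from plant import r
print(r.finish_job())"
```

```text
the job is handed in; nothing more can be done
None
```

I handed the job in at about 27.5 s. The wedge is locked in the slot and the cassette is tight against the jaw. No verdict was reported.

- **Cassette:** I gripped it by the lug and slid it about 8 mm. It met the jaw firmly, with 11 N and hardly any further travel.
- **Wedge:** I took it from the stand and lowered it thin end down into the slot until it seated at about 6 N. I released it, then pressed it down about 4.5 mm more with the fingers shut.
- **Lock:** It held 16.8–17.5 N for 0.75 s without sinking. No reading I took while pressing was above 17.5 N. The head's centre ended about 116 mm above the bench (allowed 104 to 143).
- **Last look:** The wedge is upright and about centred, the cassette is level at the jaw, and the robot is clear. The arm's planned moves stayed clear of the bystanders, but I took no closing picture of them.

**Checks that disagreed or were missing:**
- My camera estimate of the bed's centre put the lug about 2 to 4 mm further towards the jaw than the stated geometry allows. I worked from where the lug was gripped instead.
- A side load of about 4 N built up on the tool while pressing. I removed it, the wedge sank 0.4 mm, and I pressed again to 17 N.
- The squeeze on the cassette could not be measured directly. I inferred it from the push force.

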